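# Call the apprentice and point out the hammer and the block

### The arm

A 6-joint arm with a two-finger parallel gripper is mounted at the origin on a cart in front of the work surface, level with it; the furniture and walls round the work are solid. World frame = base frame: x ahead of the robot, y to its left, z up, the work surface at z = 0. Lengths are in m, angles in rad, forces in N, time in s.
With the tool pointing down it reaches from about 0.375 to 0.975 m from the base axis. Payload 3.8 kg.
Tool frame: the origin (TCP) lies between the finger pads; the fingertips stand 22 mm ahead of it and the grasp point (between the pads) lies 3 mm ahead of it; z points along the fingers, y is the line along which they close (so a half turn about z gives the same grasp; the last joint's range is limited). The gripper opens to 85 mm and grips with 20 to 120 N. Pads are 22 mm wide; open, the fingers measure 114 mm over their backs; the gripper's body (76 mm by 85 mm) begins 54 mm behind the grasp point. The pads swing forward as they close: fully open they stand 13 mm farther back than shut.
Start: joints at [1.107, 0.264, 1.604, -0, 1.274, -0.037], TCP at [0.279, 0.614, 0.253] pointing down, gripper open.
Joint ranges: [-2.63, 2.63], [-0.94, 2.18], [0.31, 2.57], [-1.31, 4.45], [0, 2.66], [-2.55, 2.55]. Speed limits (rad/s): [2.57, 2.57, 3.14, 3.14, 3.14, 3.14].

### API

Orientations are given as a unit quaternion [w, x, y, z].
In Python, from station import readout, vision, manip, finder gives the robot as it stands. The module is installed in compiled form; this text tells all that it offers.
- The arm moves only by the shell command python3 -m inch 'ROWS' [FORCE]. ROWS is JSON, a list that holds one entry, the list of rows, each a list of 7 numbers: the opening, from 0 (shut) to 1 (fully open), then the shift along the tool's x, y, z scaled (see below), then the turn, a rotation vector about the tool's x, y, z scaled (see below). A call has 1 to 5 rows; each row shifts and turns the commanded pose from where the row before left it, along the tool's axes as they then stand; what a row does not reach is not made up. The controller multiplies each number of a shift by 0.03 m and each number of a turn by 4 degrees. A row lasts 1/12 s, in which the tool goes at most 41.7 mm and 7.16 degrees, less where a joint would pass 70% of its speed; a pose out of reach is approached as far as the arm can. A call with a number of a shift or a turn outside -1 to 1 is refused whole. A call with a gripper value outside its range is refused whole. The fingers move at their own pace and stop on an object; FORCE is the grip in N (left out, the last holds). Time passes only in rows, so rows that do not move let the fingers close. It gives the time, the measured TCP pose, the force, the opening and the grip force at its end, in the units of the state.
- readout.get_obs(): the state, without advancing time (a new reading comes with each control period).
- vision.snapshot(name): name is "side" or "top" or "wrist"; returns a dict with "frame" (400x640x3 uint8, red, green, blue), "vfov" (degrees; the focal length in pixels is half the picture's height over the tangent of half this angle, whatever the lens; pixels are square), "cx", "cy" (the principal point, pixels), "k1" (the pictures are not rectified: a ray, as slopes to the right and down, at radius r is drawn at 1 + k1 r^2 times it, then the intrinsics apply), "position" and "orientation" of the camera in the world; the wrist camera has in their place "mount" (4x4, takes a point from camera to tool coordinates, whose origin is the TCP and whose axes are the flange's). Camera axes: x right, y down, z forward; pixel columns grow to the right and rows downward; lengths in m; the calibration is good to about 2 mm. A picture is of the moment at which its call begins: read the wrist's pose just before it. There is no depth.
- manip.sign_off(): hands the job in; it is judged then, once.
Trained networks look in a picture, given as the dict that the camera call returned (one of the last four; its "shot" number tells which), for a name from the list of things; names that differ only in an ending like _2 or _b are one class to them, and where a whole thing is asked for, a point or a joint stands for the part that bears it (a point fixed in the world has none). Each returns a list of dicts, best first, with "p" (0 to 1); they miss things now and then, are a little off and sometimes report something else, mostly with a low value. They report only what shows in the picture. A call takes as long as a camera call.
- finder.silhouettes(name, picture): "pixels" (400x640 bool, what is visible of it).
- finder.landmark_of(name, picture): "centre" ([x, y, z] in m, in the coordinates of the camera as it stood for that picture, good to about 4 mm: a listed point, or the origin of a listed thing).
The state is a dict: "clock": time; "joint_pos": joint angles; "qvel": joint speeds; "joint_torque": joint torques, N m; "eef_pos": TCP position; "eef_rot": TCP orientation; "wrist_force": force on the tool from outside, world axes, zero at the start; "wrist_torque": the same for the moment, N m; "width": opening from 0.0 (shut) to 1.0 (fully open); "finger_force": force on a finger pad.
Only numpy, scipy, OpenCV 4.12 (cv2) and the standard library are available. Lean on these libraries where they do the work, as an engineer would, in place of code of your own. Each camera call takes 0.05 s, during which the arm holds its last target. There are 200 camera calls.

### The job

Call the apprentice and show what the next job needs: press the round push button of the call box fully down and let it come up again, then point down at the metal head of the chasing hammer, fingertips about two centimetres above it and still for about two seconds. Then point in the same way at the plain flat steel block and finish there: the program ends while the fingertips still hover over the middle of the block. Touch none of the hammer, tweezers and two blocks, leave them lying exactly as they are, and do not point at the charcoal block.

Things in the scene. Friction and masses are not known exactly. Their poses are not given: they have to be found in the camera images.
- call_button (a joint): the call box's round push button: 0 = up, 0.006 = fully down (m); it counts as pressed beyond 0.004; a spring of about 4 N at full depth lifts it again when released
- call_button_top (a point): middle of the top of the button: a round metal button 32 mm across standing 10 mm proud of a black collar 48 mm across, on a fixed grey box 66 x 66 x 30 mm; the button's top is 52 mm above the worktop when up and moves straight down
- chasing_hammer: chasing hammer lying flat, loose: wooden handle and a small metal head, 214 mm long over all; origin on its underside at mid-length, x axis along the handle towards the head, z up; the head's middle lies 93 mm along +x
- hammer_head (a point): middle of the top of the hammer's head, 25 mm above the worktop; the head is a slim metal bar, 24 mm along the handle, 62 mm across it and 24 mm high, axes as the hammer's
- bench_block: plain flat steel block without holes, 55 x 70 x 18 mm (x, y, z), loose, lying on the worktop; origin at the middle of its underside, z up
- block_top (a point): middle of the steel block's top face, 18 mm above the worktop
- tweezers: bystander: plain steel tweezers, 145 x 17 x 9 mm, lying loose near the hammer; origin on the underside at mid-length, x axis along them
- charcoal_block: bystander: smaller but higher dark charcoal block, 34 x 50 x 26 mm (x, y, z), loose on the worktop; origin at the middle of its underside
- charcoal_top (a point): middle of the charcoal block's top face, 26 mm above the worktop

How it is judged:
By the outcome, as a careful person would: the job done as asked, in the order asked, and still so for the second after the job is handed in, while the arm keeps its last pose, push and grip.
It also fails if it takes over 42 s, if anything falls off the work surface, if the arm or the gripper's body presses on something with over 40 N, if the wrist force passes 120 N, or if a joint passes its speed limit or range.

## Working session

There is one attempt and no reset: what is moved stays moved. The work goes in short steps, Python scripts to look and compute and a shell command to move; the robot and the scene stay as the last step left them, time stands still between calls to the robot, and variables do not carry over. Pictures are saved under pics/ and viewed, at most 10 in all, crops included, and the job is handed in when it is done.

```bash
mkdir -p pics
cat > h.py <<'E'
import numpy as np,cv2
from scipy.spatial.transform import Rotation as R
from station import readout,vision,manip,finder
def rot(q): return R.from_quat([q[1],q[2],q[3],q[0]]).as_matrix()
def look(cam,names):
    o=readout.get_obs(); s=vision.snapshot(cam)
    if cam=='wrist':
        T=np.eye(4);T[:3,:3]=rot(o['eef_rot']);T[:3,3]=o['eef_pos'];T=T@np.array(s['mount'])
    else:
        T=np.eye(4);q=np.array(s['orientation']);T[:3,:3]=rot(q) if q.size==4 else q;T[:3,3]=s['position']
    f=200/np.tan(np.radians(s['vfov'])/2)
    for n in names:
        for d in finder.landmark_of(n,s)[:3]:
            c=np.array(d['centre']);w=T[:3,:3]@c+T[:3,3]
            a=c[:2]/c[2];a=a*(1+s['k1']*(a@a))*f+[s['cx'],s['cy']]
            print(cam,n,round(d['p'],2),w.round(4),'px',a.round())
    return s,T
def togo(p):
    o=readout.get_obs();M=rot(o['eef_rot'])
    print('tcp',np.round(o['eef_pos'],4),'tool axes',M.round(3).tolist(),'t',o['clock'],'F',np.round(o['wrist_force'],1))
    print('units',(M.T@(np.array(p)-o['eef_pos'])/0.03).round(2))
def save(s,n): cv2.imwrite('pics/'+n,s['frame'][:,:,::-1])
E
python3 - <<'E'
from h import *
N=['call_button_top','hammer_head','chasing_hammer','block_top','charcoal_top','tweezers']
for c in ['top','side','wrist']:
    s,T=look(c,N); save(s,c+'0.png')
togo([0.279,0.614,0.253])
E
```

```text
top call_button_top 0.7 [ 0.4194 -0.0437  0.0518] px [346. 253.]
top hammer_head 0.79 [0.5466 0.057  0.0206] px [308. 175.]
top chasing_hammer 0.91 [ 0.528   0.1493 -0.0021] px [258. 176.]
top block_top 0.59 [ 0.5397 -0.0643  0.0211] px [371. 193.]
top charcoal_top 0.96 [ 0.507  -0.16    0.0224] px [419. 222.]
top tweezers 0.49 [ 0.5063 -0.1614  0.0239] px [420. 223.]
top tweezers 0.46 [0.5075 0.0673 0.0052] px [298. 195.]
top tweezers 0.45 [ 0.5391 -0.0609  0.0201] px [369. 193.]
side call_button_top 0.72 [ 0.4183 -0.0442  0.0495] px [281. 217.]
side hammer_head 0.81 [0.549  0.0567 0.0257] px [340. 199.]
side chasing_hammer 0.69 [5.294e-01 1.501e-01 2.000e-04] px [334. 183.]
side block_top 0.83 [ 0.5443 -0.0623  0.0196] px [336. 235.]
side charcoal_top 0.57 [ 0.506  -0.1624  0.0296] px [315. 267.]
side tweezers 0.58 [0.5066 0.0657 0.0017] px [323. 203.]
wrist call_button_top 0.4 [0.5316 0.153  0.0028] px [151. 397.]
wrist chasing_hammer 0.79 [0.5294 0.151  0.0024] px [149. 396.]
tcp [0.2794 0.6145 0.2533] tool axes [[-0.91, 0.414, -0.0], [0.414, 0.91, 0.0], [0.0, 0.0, -1.0]] t 1.05 F [ 0.4 -0.4 -0.1]
units [ 0.01 -0.02  0.01]
```

View pics/top0.png

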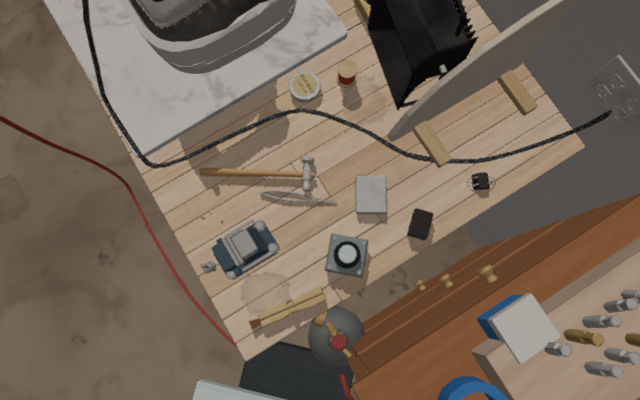

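View pics/side0.png

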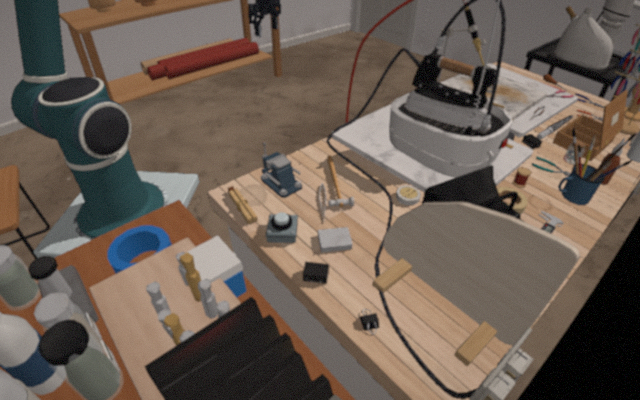

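The top view shows the button at (347,254), hammer head at (308,175), steel block at (371,193) and charcoal at (420,224). The side view agrees with all four. I'll move above the button with the fingers shut.

```bash
python3 -m inch '[[[0,-0.67,-0.9,0.1,0,0,0],[0,-0.67,-0.9,0.1,0,0,0],[0,-0.67,-0.9,0.1,0,0,0],[0,-0.67,-0.9,0.1,0,0,0],[0,-0.67,-0.9,0.1,0,0,0]]]'
python3 -m inch '[[[0,-0.67,-0.9,0.1,0,0,0],[0,-0.67,-0.9,0.1,0,0,0],[0,-0.67,-0.9,0.1,0,0,0],[0,-0.67,-0.9,0.1,0,0,0],[0,-0.67,-0.9,0.1,0,0,0]]]'
python3 -c "
from h import *
togo([0.419,-0.044,0.19])"
```

```text
clock: 1.47
eef_pos: [0.315, 0.4485, 0.2381]
eef_rot: [0.0, 0.211, 0.977, 0.0]
wrist_force: [0.1, -0.2, -0.2]
width: 0.3
finger_force: 0.0
clock: 1.88
eef_pos: [0.3507, 0.284, 0.2234]
eef_rot: [0.0, 0.212, 0.977, 0.0]
wrist_force: [-0.5, 0.3, 0.0]
width: 0.002
finger_force: 0.0
tcp [0.3507 0.284  0.2234] tool axes [[-0.91, 0.414, 0.001], [0.414, 0.91, 0.0], [-0.0, 0.001, -1.0]] t 1.8833 F [-0.5  0.3  0. ]
units [-6.59 -9.01  1.11]
```

```bash
python3 -m inch '[[[0,-0.66,-0.9,0.1,0,0,0],[0,-0.66,-0.9,0.1,0,0,0],[0,-0.66,-0.9,0.1,0,0,0],[0,-0.66,-0.9,0.1,0,0,0],[0,-0.66,-0.9,0.1,0,0,0]]]'
python3 -m inch '[[[0,-0.66,-0.9,0.1,0,0,0],[0,-0.66,-0.9,0.1,0,0,0],[0,-0.66,-0.9,0.1,0,0,0],[0,-0.66,-0.9,0.1,0,0,0],[0,-0.66,-0.9,0.1,0,0,0]]]'
python3 -m inch '[[[0,0,0,0,0,0,0],[0,0,0,0,0,0,0]]]'
python3 -c "
from h import *
s,T=look('wrist',['call_button_top','hammer_head','block_top','charcoal_top']);save(s,'w1.png')
togo([0.419,-0.044,0.09])"
```

```text
clock: 2.3
eef_pos: [0.3849, 0.1201, 0.2085]
eef_rot: [0.001, 0.212, 0.977, 0.0]
wrist_force: [0.5, -0.8, -0.2]
width: 0.001
finger_force: 0.0
clock: 2.72
eef_pos: [0.4192, -0.044, 0.1936]
eef_rot: [0.001, 0.212, 0.977, 0.0]
wrist_force: [1.6, -0.4, -0.1]
width: -0.001
finger_force: 0.0
clock: 2.88
eef_pos: [0.4191, -0.0437, 0.1933]
eef_rot: [-0.0, 0.214, 0.977, 0.0]
wrist_force: [1.1, 0.2, 0.7]
width: 0.001
finger_force: 0.0
wrist call_button_top 0.84 [ 0.417  -0.0475  0.0551] px [319. 196.]
wrist call_button_top 0.34 [ 5.413e-01 -6.760e-02  3.000e-04] px [346. 272.]
wrist hammer_head 0.62 [0.5492 0.06   0.0282] px [452. 251.]
wrist hammer_head 0.32 [ 0.5412 -0.0656  0.0027] px [347. 272.]
wrist block_top 0.71 [ 0.5359 -0.0615  0.0212] px [350. 276.]
wrist block_top 0.64 [ 5.072e-01 -1.636e-01 -4.000e-04] px [268. 278.]
wrist charcoal_top 0.59 [ 0.5035 -0.1643  0.0282] px [262. 289.]
tcp [ 0.419  -0.0411  0.1933] tool axes [[-0.911, 0.412, 0.0], [0.412, 0.911, 0.0], [0.0, 0.0, -1.0]] t 3.1333 F [-0.7 -0.4  0.7]
units [-0.04 -0.09  3.44]
```

View pics/w1.png

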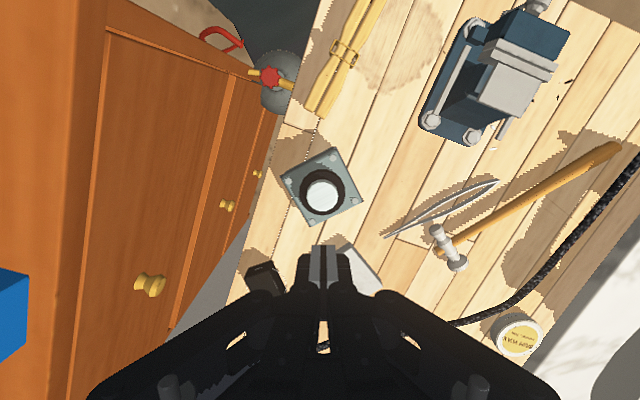

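The wrist view shows the button top at (321,196), where the estimate puts it. The hammer head is at (450,248), with the vice well clear of the path. I'll descend.

```bash
python3 -m inch '[[[0,0,-0.1,0.9,0,0,0],[0,0,0,0.9,0,0,0],[0,0,0,0.9,0,0,0],[0,0,0,0.8,0,0,0],[0,0,0,0,0,0,0]]]'
python3 -m inch '[[[0,0,0,0.1,0,0,0],[0,0,0,0.1,0,0,0],[0,0,0,0.1,0,0,0],[0,0,0,0,0,0,0]]]'
```

```text
clock: 3.55
eef_pos: [0.4136, -0.0432, 0.0839]
eef_rot: [-0.005, 0.211, 0.978, -0.0]
wrist_force: [-1.1, 0.1, -0.9]
width: -0.001
finger_force: 0.0
clock: 3.88
eef_pos: [0.4188, -0.045, 0.0803]
eef_rot: [0.001, 0.212, 0.977, 0.0]
wrist_force: [-0.8, -0.2, -0.5]
width: 0.001
finger_force: 0.0
```

```bash
python3 -m inch '[[[0,0,0,0,0,0,0],[0,0,0,0,0,0,0]]]'; python3 -m inch '[[[0,0,0,0.1,0,0,0],[0,0,0,0,0,0,0]]]';python3 -m inch '[[[0,0,0,0.1,0,0,0],[0,0,0,0,0,0,0]]]'
python3 -c "
from h import *
look('side',['call_button_top']);togo([0.419,-0.044,0.068])"
```

```text
clock: 4.05
eef_pos: [0.4186, -0.0452, 0.0802]
eef_rot: [0.001, 0.212, 0.977, 0.0]
wrist_force: [0.9, 1.0, 0.4]
width: 0.002
finger_force: 0.0
clock: 4.22
eef_pos: [0.4178, -0.0451, 0.0762]
eef_rot: [0.0, 0.212, 0.977, -0.0]
wrist_force: [-0.4, 0.3, 0.3]
width: 0.001
finger_force: 0.0
clock: 4.38
eef_pos: [0.418, -0.0451, 0.0731]
eef_rot: [0.0, 0.212, 0.977, -0.0]
wrist_force: [-0.1, 0.6, 2.2]
width: -0.005
finger_force: 0.7
side call_button_top 0.57 [ 0.419  -0.0468  0.0491] px [281. 218.]
tcp [ 0.418  -0.0451  0.0733] tool axes [[-0.91, 0.414, 0.0], [0.414, 0.91, -0.0], [-0.0, -0.0, -1.0]] t 4.4833 F [ 0.3 -0.4  1.2]
units [-0.02  0.05  0.18]
```

Contact is starting, so I'll press on until the force climbs past the 4 N spring.

```bash
python3 -m inch '[[[0,0,0,0.1,0,0,0],[0,0,0,0,0,0,0]]]'; python3 -m inch '[[[0,0,0,0.1,0,0,0],[0,0,0,0,0,0,0]]]'; python3 -m inch '[[[0,0,0,0.05,0,0,0],[0,0,0,0,0,0,0]]]'
```

```text
clock: 4.65
eef_pos: [0.4181, -0.0451, 0.0702]
eef_rot: [0.0, 0.212, 0.977, -0.0]
wrist_force: [-0.4, -0.9, 3.0]
width: -0.003
finger_force: 1.4
clock: 4.82
eef_pos: [0.4182, -0.0451, 0.0679]
eef_rot: [-0.0, 0.212, 0.977, -0.0]
wrist_force: [-1.9, -0.3, 7.4]
width: 0.002
finger_force: 3.6
clock: 4.98
eef_pos: [0.4183, -0.0451, 0.0677]
eef_rot: [-0.0, 0.212, 0.977, -0.0]
wrist_force: [-6.8, 1.4, 20.5]
width: 0.001
finger_force: 10.1
```

The button is fully down: it has stopped at 0.0677 and the force is 20 N. I'll release it, then travel high to the hammer head.

```bash
python3 -m inch '[[[0,0,0,-0.1,0,0,0],[0,0,0,-0.3,0,0,0],[0,0,0,-0.9,0,0,0],[0,0,0,-0.9,0,0,0],[0,0,0,-0.3,0,0,0]]]'
python3 -m inch '[[[0,-0.5,0.9,0,0,0,0],[0,-0.5,0.9,0,0,0,0],[0,-0.5,0.9,0,0,0,0],[0,-0.5,0.9,0,0,0,0],[0,-0.25,0.7,0,0,0,0]]]'
python3 -m inch '[[[0,-0.25,0.5,0,0,0,0],[0,0,0,0,0,0,0],[0,0,0,0,0,0,0]]]'
python3 -c "
from h import *
s,T=look('wrist',['hammer_head','block_top','tweezers'])
s,T=look('top',['hammer_head']);s,T=look('side',['hammer_head','call_button_top','block_top']);save(s,'s2.png')
togo([0.5485,0.0575,0.067])"
```

```text
clock: 5.4
eef_pos: [0.4197, -0.0453, 0.1441]
eef_rot: [0.002, 0.212, 0.977, 0.0]
wrist_force: [1.3, -0.1, 0.0]
width: 0.005
finger_force: 0.0
clock: 5.82
eef_pos: [0.5346, 0.0457, 0.1404]
eef_rot: [0.0, 0.212, 0.977, 0.0]
wrist_force: [-0.8, -0.3, 0.6]
width: 0.003
finger_force: 0.0
clock: 6.07
eef_pos: [0.5454, 0.0554, 0.1399]
eef_rot: [-0.001, 0.211, 0.977, -0.0]
wrist_force: [0.4, -0.6, -0.0]
width: -0.001
finger_force: 0.0
wrist hammer_head 0.83 [0.5506 0.0564 0.0285] px [327. 211.]
wrist block_top 0.88 [ 0.5401 -0.0618  0.0194] px [211. 245.]
wrist tweezers 0.59 [0.5015 0.0642 0.0053] px [312. 153.]
side hammer_head 0.68 [0.5501 0.0592 0.0226] px [341. 199.]
side call_button_top 0.58 [ 0.4195 -0.0439  0.0505] px [281. 216.]
side block_top 0.86 [ 0.5417 -0.0654  0.0196] px [335. 236.]
tcp [0.5456 0.0547 0.141 ] tool axes [[-0.91, 0.414, 0.0], [0.414, 0.91, 0.0], [-0.0, 0.0, -1.0]] t 6.5667 F [-1.1  0.1  0.1]
units [-0.05  0.12  2.47]
```

View pics/s2.png

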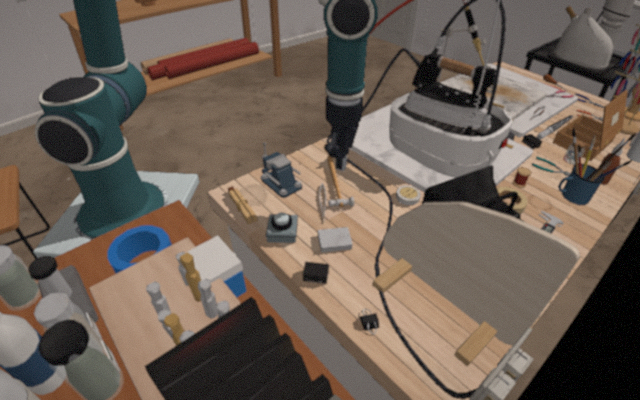

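The side view shows the button up again at (281,216), and the gripper above the head at (341,199). I'll descend and hold.

```bash
python3 -m inch '[[[0,-0.08,0.13,0.6,0,0,0],[0,0,0,0.6,0,0,0],[0,0,0,0.6,0,0,0],[0,0,0,0.4,0,0,0],[0,0,0,0.1,0,0,0]]]'
python3 -m inch '[[[0,0,0,0,0,0,0],[0,0,0,0,0,0,0]]]'
python3 -c "
from h import *
s,T=look('wrist',['hammer_head']);save(s,'w3.png')
togo([0.5495,0.0575,0.067])"
```

```text
clock: 6.98
eef_pos: [0.5475, 0.0574, 0.0693]
eef_rot: [-0.002, 0.212, 0.977, -0.001]
wrist_force: [-0.4, 1.0, 0.1]
width: -0.0
finger_force: 0.0
clock: 7.15
eef_pos: [0.55, 0.0576, 0.0723]
eef_rot: [0.0, 0.212, 0.977, 0.0]
wrist_force: [0.5, -0.6, -0.4]
width: 0.001
finger_force: 0.0
wrist hammer_head 0.71 [0.5512 0.0608 0.025 ] px [328. 238.]
tcp [0.5506 0.0576 0.073 ] tool axes [[-0.91, 0.414, 0.002], [0.414, 0.91, 0.0], [-0.002, 0.001, -1.0]] t 7.25 F [0.8 0.6 0.4]
units [ 0.03 -0.02  0.2 ]
```

View pics/w3.png

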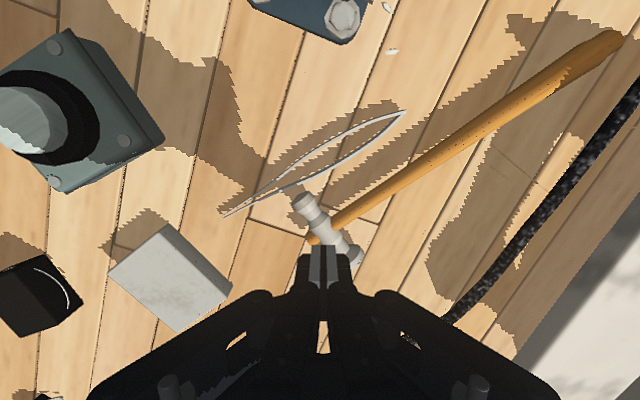

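The view shows the fingertips at (322,250) over the head, whose middle is at about (328,236). I'll lower 5 mm and hold for about 2.5 s.

```bash
python3 -m inch '[[[0,0,0,0.18,0,0,0],[0,0,0,0,0,0,0],[0,0,0,0,0,0,0],[0,0,0,0,0,0,0],[0,0,0,0,0,0,0]]]'
for i in 1 2 3 4 5 6; do python3 -m inch '[[[0,0,0,0,0,0,0],[0,0,0,0,0,0,0],[0,0,0,0,0,0,0],[0,0,0,0,0,0,0],[0,0,0,0,0,0,0]]]' | grep -E 'clock|pos'; done
```

```text
clock: 7.67
eef_pos: [0.5496, 0.0576, 0.0665]
eef_rot: [0.0, 0.212, 0.977, 0.0]
wrist_force: [-0.3, 0.2, -0.8]
width: 0.003
finger_force: 0.0
clock: 8.08
eef_pos: [0.5495, 0.0576, 0.0664]
clock: 8.5
eef_pos: [0.5495, 0.0576, 0.0664]
clock: 8.92
eef_pos: [0.5495, 0.0576, 0.0664]
clock: 9.33
eef_pos: [0.5495, 0.0576, 0.0664]
clock: 9.75
eef_pos: [0.5495, 0.0576, 0.0664]
clock: 10.17
eef_pos: [0.5495, 0.0576, 0.0664]
```

```bash
python3 -m inch '[[[0,0,0,-0.7,0,0,0],[0,0,0,-0.7,0,0,0],[0,0,0,-0.6,0,0,0],[0,-0.28,-0.75,0,0,0,0],[0,-0.28,-0.75,0,0,0,0]]]'
python3 -m inch '[[[0,-0.28,-0.75,0,0,0,0],[0,-0.28,-0.75,0,0,0,0],[0,-0.3,-0.77,0,0,0,0],[0,0,0,0,0,0,0],[0,0,0,0,0,0,0]]]'
python3 -c "
from h import *
s,T=look('wrist',['block_top','hammer_head','charcoal_top']);s,T=look('side',['block_top']);s,T=look('top',['block_top'])
togo([0.5415,-0.063,0.060])"
```

```text
clock: 10.58
eef_pos: [0.5478, 0.01, 0.1285]
eef_rot: [0.002, 0.211, 0.978, 0.0]
wrist_force: [0.7, -0.6, -0.7]
width: 0.0
finger_force: 0.0
clock: 11.0
eef_pos: [0.5414, -0.064, 0.1264]
eef_rot: [0.0, 0.213, 0.977, 0.0]
wrist_force: [-0.6, 0.1, 1.0]
width: -0.0
finger_force: 0.0
wrist block_top 0.94 [ 0.5386 -0.0628  0.0211] px [323. 205.]
wrist hammer_head 0.79 [0.5537 0.0619 0.0294] px [475. 163.]
wrist charcoal_top 0.95 [ 0.5056 -0.161   0.0292] px [202. 220.]
side block_top 0.82 [ 0.5416 -0.0631  0.0202] px [335. 235.]
tcp [ 0.5415 -0.0623  0.1264] tool axes [[-0.911, 0.413, -0.0], [0.413, 0.911, 0.0], [0.0, 0.0, -1.0]] t 11.4 F [-0.  -0.5 -1.2]
units [-0.01 -0.02  2.21]
```

```bash
python3 -m inch '[[[0,0,0,0.6,0,0,0],[0,0,0,0.6,0,0,0],[0,0,0,0.6,0,0,0],[0,0,0,0.3,0,0,0],[0,0,0,0.1,0,0,0]]]' | grep pos
for i in 1 2 3 4 5 6 7; do python3 -m inch '[[[0,0,0,0,0,0,0],[0,0,0,0,0,0,0],[0,0,0,0,0,0,0],[0,0,0,0,0,0,0],[0,0,0,0,0,0,0]]]' | grep -E 'clock|pos'; done
python3 -c "
from h import *
s,T=look('wrist',['block_top','hammer_head']);save(s,'w4.png')
togo([0.5415,-0.063,0.060])"
```

```text
eef_pos: [0.5399, -0.0624, 0.0584]
clock: 12.23
eef_pos: [0.5423, -0.0631, 0.0614]
clock: 12.65
eef_pos: [0.5414, -0.063, 0.0604]
clock: 13.07
eef_pos: [0.5415, -0.063, 0.0604]
clock: 13.48
eef_pos: [0.5415, -0.063, 0.0604]
clock: 13.9
eef_pos: [0.5415, -0.063, 0.0604]
clock: 14.32
eef_pos: [0.5415, -0.063, 0.0603]
clock: 14.73
eef_pos: [0.5415, -0.063, 0.0604]
wrist block_top 0.61 [ 0.5403 -0.059   0.022 ] px [328. 241.]
wrist hammer_head 0.82 [0.5544 0.0609 0.0265] px [528. 187.]
wrist hammer_head 0.51 [ 0.5038 -0.1642  0.0281] px [151. 260.]
tcp [ 0.5415 -0.063   0.0604] tool axes [[-0.91, 0.414, -0.0], [0.414, 0.91, -0.0], [0.0, -0.0, -1.0]] t 14.8833 F [-0.   0.4 -0.2]
units [-0.    0.    0.01]
```

View pics/w4.png

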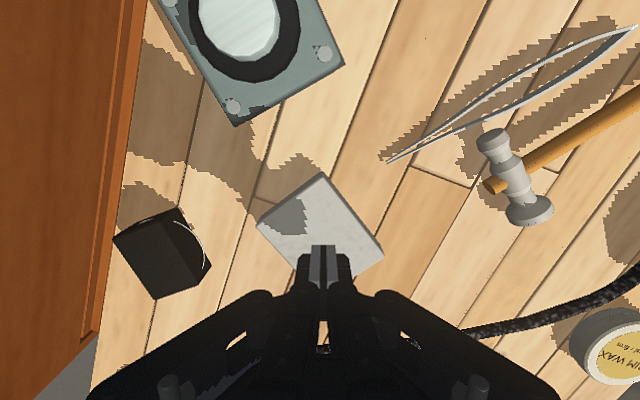

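The view shows the fingertips at (322,250) over the steel block, which is centred near (322,235) with its far corner at (322,172). The charcoal at (160,255) and the hammer are undisturbed. The arm is still, so I'll hand in.

```bash
python3 -c "
from station import manip
print(manip.sign_off())"
```

```text
the job is handed in; nothing more can be done
None
```

I pressed the button fully down and it came up again. I then held the fingertips still about 2 cm above the hammer head for about 2.5 s and handed in with them hovering about 2 cm over the middle of the steel block. The gripper touched only the button.

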